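# Make up the soldering kit and the lamp-repair kit

### The job

Make up two repair kits from the stock in front of the trays: the reel of solder and the yellow-capped bottle go in the red tray; the transformer, the lamp holder and the green-capped bottle go in the blue tray. Stand each thing upright on the floor of a compartment, one thing to a compartment (any compartment of its tray will do). Leave the red-capped bottle, the screwdriver and the black ring where they are.

Things in the scene. Friction and masses are not known exactly. Their poses are not given: they have to be found in the camera images.
- red_tray: Red moulded tray fixed to the bench, 92 mm (its x) by 268 mm (its y), with three equal square compartments in a row along its y, centred at y = -88, 0 and +88 mm (x = 0), each 84 x 84 mm inside; walls and dividers 4 mm thick, rims 10 mm above the bench, compartment floors 3 mm above the bench. Origin: centre of its underside, at bench level; z up. Empty at the start.
- blue_tray: Blue moulded tray fixed to the bench, 92 mm (its x) by 268 mm (its y), with three equal square compartments in a row along its y, centred at y = -88, 0 and +88 mm (x = 0), each 84 x 84 mm inside; walls and dividers 4 mm thick, rims 10 mm above the bench, compartment floors 3 mm above the bench. Origin: centre of its underside, at bench level; z up. Empty at the start.
- reel_mid (a point): Reel of solder: silver-grey wound cylinder with black end flanges and an orange label disc on its top, 46 mm across, 56 mm tall, standing on its end on the bench, about 200 g. The point is its centre, 28 mm above its underside.
- yellow_bottle_mid (a point): Flux bottle: squeeze bottle, cream with a paper label, yellow cap; round, 36 mm across for its lower 48 mm, then a shoulder and a 27 mm wide cap, 75 mm tall overall, upright on the bench, about 60 g. The point is on its axis half-way up, 37.5 mm above its underside. 
- transformer_mid (a point): Small mains transformer: a block of dark steel with copper windings on its two broad sides and a copper-coloured patch on top; 40 mm along its own x, 52 mm along its own y, 56 mm tall, standing on the bench, about 350 g, turned up to about 25 degrees. The point is its centre, 28 mm above its underside. It is gripped best across the 40 mm (its x).
- holder_mid (a point): Lamp holder: white round plastic body with a grey band and a brass socket mouth facing up, 44 mm across up to 46 mm height, tapering to 38 mm at the top, 60 mm tall, standing on the bench, about 70 g. The point is its centre, 30 mm above its underside.
- green_bottle_mid (a point): Oil bottle: squeeze bottle, cream with a paper label, green cap; round, 36 mm across for its lower 48 mm, then a shoulder and a 27 mm wide cap, 75 mm tall overall, upright on the bench, about 60 g. The point is on its axis half-way up, 37.5 mm above its underside. 
- spare_bottle_mid (a point): Red-capped bottle, belongs to neither kit: squeeze bottle, cream with a paper label, red cap; round, 36 mm across for its lower 48 mm, then a shoulder and a 27 mm wide cap, 75 mm tall overall, upright on the bench, about 60 g. The point is on its axis half-way up, 37.5 mm above its underside. Stands in the row of stock; leave it alone.
- screwdriver: Screwdriver with a yellow handle, 190 mm long, lying on the bench beyond the trays; leave it alone. Its origin lies under it at bench level; its x runs along it.
- shade_ring: Black plastic lampshade ring, 60 mm across, 10 mm high, lying on the bench beyond the trays; leave it alone. Origin: centre of its underside.

How it is judged:
By the outcome, as a careful person would: the job done as asked, in the order asked, and still so for the second after the job is handed in, with the robot touching nothing.
It also fails if it takes over 117 s, if anything falls off the work surface, if the arm or the gripper's body presses on something with over 40 N, if the wrist force passes 120 N, or if a joint passes its speed limit or range.

### The arm

A 6-joint arm with a two-finger parallel gripper is mounted at the origin on the work surface. World frame = base frame: x ahead of the robot, y to its left, z up, the work surface at z = 0. Lengths are in mm, angles in rad, forces in N, time in s.
With the tool pointing down it reaches from about 275 to 750 mm from the base axis. Payload 10.2 kg.
Tool frame: the origin (TCP) lies between the finger pads; the fingertips stand 17 mm ahead of it and the grasp point (between the pads) lies 2 mm behind it (tips_ahead is the distance from the TCP to the fingertips, in mm); z points along the fingers, y is the line along which they close (so a half turn about z gives the same grasp; the last joint's range is limited). The gripper opens to 85 mm and grips with 20 to 120 N. Pads are 22 mm wide; open, the fingers measure 114 mm over their backs; the gripper's body (76 mm by 85 mm) begins 54 mm behind the grasp point. The pads swing forward as they close: fully open they stand 13 mm farther back than shut.
Start: joints at [1.093, 0.313, 1.498, -0, 1.331, -0.223], TCP at [132.34, 508.053, 248.294] pointing down, gripper open.
Joint ranges: [-2.94, 2.94], [-0.97, 2.17], [0.19, 2.56], [-1.23, 4.37], [0.02, 3.11], [-2.88, 2.88]. Speed limits (rad/s): [2.39, 2.39, 3.01, 3.14, 3.14, 3.14].

### API

Orientations are given as a unit quaternion [w, x, y, z].
In Python, from rig import sense, capture, finish_job, boxes_of, tips_ahead gives the robot as it stands.
- The arm moves only by the tool drive_tool, never from a script. Its argument "commands" is text: rows parted by semicolons, each of 7 numbers parted by spaces: the shift along the world's x, y, z in units of 0.1 m (1.0 is 0.1 m), then the turn, a rotation vector about the world's x, y, z in units of pi/4 rad (1.0 is pi/4 rad), then the opening in per cent of the stroke, from 0 (shut) to 100 (fully open). A call has 1 to 20 rows; each row shifts and turns the commanded pose from where the row before left it; what a row does not reach is not made up. A row lasts 1/12 s, in which the tool goes at most 41.7 mm and 7.16 degrees, less where a joint would pass 70% of its speed; a pose out of reach is approached as far as the arm can. A call with a number of a shift or a turn outside -1 to 1 is refused whole. A call with a gripper value outside its range is refused whole. The fingers move at their own pace and stop on an object; "force" is the grip in N (left out, the last holds). Time passes only in rows, so rows that do not move let the fingers close. It gives the time, the measured TCP pose, the force, the opening and the grip force at its end, in the units of the state.
- sense(): the state, without advancing time (a new reading comes with each control period).
- capture(name): name is "side" or "top" or "wrist"; returns a dict with "pixels" (384x512x3 uint8, blue, green, red), "fov_y" (degrees; the focal length in pixels is half the picture's height over the tangent of half this angle, whatever the lens; pixels are square), "cx", "cy" (the principal point, pixels), "k1" (the pictures are not rectified: a ray, as slopes to the right and down, at radius r is drawn at 1 + k1 r^2 times it, then the intrinsics apply), "position" and "attitude" of the camera in the world; the wrist camera has in their place "tool_from_camera" (4x4, takes a point from camera to tool coordinates, whose origin is the TCP and whose axes are the flange's). Camera axes: x right, y down, z forward; pixel columns grow to the right and rows downward; lengths in mm; the calibration is good to about 2 mm. A picture is of the moment at which its call begins: read the wrist's pose just before it. There is no depth.
- finish_job(): hands the job in; it is judged then, once.
Trained networks look in a picture, given as the dict that the camera call returned (one of the last four; its "shot" number tells which), for a name from the list of things; names that differ only in an ending like _2 or _b are one class to them, and where a whole thing is asked for, a point or a joint stands for the part that bears it (a point fixed in the world has none). Each returns a list of dicts, best first, with "confidence" (0 to 1); they miss things now and then, are a little off and sometimes report something else, mostly with a low value. They report only what shows in the picture. A call takes as long as a camera call.
- boxes_of(picture, name): "position" ([column, row] in pixels, amid what is visible of it).
The state is a dict: "time_s": time; "joints": joint angles; "dq": joint speeds; "tau": joint torques, N m; "eef_pos": TCP position; "ee_rot": TCP orientation; "force": force on the tool from outside, world axes, zero at the start; "wrist_torque": the same for the moment, N m; "grip_width": opening from 0.0 (shut) to 1.0 (fully open); "grip_force": force on a finger pad.
Only numpy, scipy, OpenCV 4.12 (cv2) and the standard library are available. Lean on these libraries where they do the work, as an engineer would, in place of code of your own. Each camera call takes 0.05 s, during which the arm holds its last target. There are 200 camera calls.

## Working session

There is one attempt and no reset: what is moved stays moved. The work goes in short steps, Python scripts to look and compute and a tool call to move; the robot and the scene stay as the last step left them, time stands still between calls to the robot, and variables do not carry over. Pictures are saved under pics/ and viewed, at most 14 in all, crops included, and the job is handed in when it is done.

Besides the shell and the picture viewer there is one more tool, called after "Emit:" as name(argument=value, ...), one argument or row to a line, values as JSON. drive_tool: Moves the arm, as the interface text tells. Shifts and turns lie within -1 to 1; 1 stands for 0.1 m of shift or pi/4 rad of turn. Its arguments: {"type":"object","properties":{"commands":{"type":"string"},"force":{"type":"number"}},"required":["commands"]}

```bash
mkdir -p pics; ls; cat > h.py <<'E'
import numpy as np, cv2
from rig import sense, capture, finish_job, boxes_of, tips_ahead
from scipy.spatial.transform import Rotation as R
def rot(q):
    q=np.array(q,float)
    return q if q.ndim==2 else R.from_quat(q,scalar_first=True).as_matrix()
def cam(name):
    s=sense(); c=capture(name)
    if name=='wrist':
        T=np.array(c['tool_from_camera']); Rt=rot(s['ee_rot'])
        c['R']=Rt@T[:3,:3]; c['p']=Rt@T[:3,3]+np.array(s['eef_pos'])
    else: c['R']=rot(c['attitude']); c['p']=np.array(c['position'],float)
    f=192/np.tan(np.radians(c['fov_y'])/2)
    c['K']=np.array([[f,0,c['cx']],[0,f,c['cy']],[0,0,1]]); c['D']=np.array([c['k1'],0,0,0.])
    return c
def ray(c,uv):
    n=cv2.undistortPoints(np.array(uv,float).reshape(1,1,2),c['K'],c['D']).ravel()
    return c['R']@np.array([n[0],n[1],1])
def atz(c,uv,z):
    d=ray(c,uv); return c['p']+d*(z-c['p'][2])/d[2]
def tri(obs):
    A=np.zeros((3,3));b=np.zeros(3)
    for c,uv in obs:
        d=ray(c,uv);d/=np.linalg.norm(d);P=np.eye(3)-np.outer(d,d);A+=P;b+=P@c['p']
    return np.linalg.solve(A,b)
def proj(c,X):
    Xc=(np.atleast_2d(X)-c['p'])@c['R']
    return cv2.projectPoints(Xc.reshape(-1,1,3),np.zeros(3),np.zeros(3),c['K'],c['D'])[0].reshape(-1,2)
names=['reel_mid','yellow_bottle_mid','transformer_mid','holder_mid','green_bottle_mid','spare_bottle_mid','red_tray','blue_tray','screwdriver','shade_ring']
E
python3 - <<'E'
from h import *
print(sense(),tips_ahead)
for n in ['side','top','wrist']:
    c=cam(n); cv2.imwrite(f'pics/{n}0.png',c['pixels']); print(n,c['p'].round(),c['R'][:,2].round(2),c['fov_y'])
    if n!='wrist':
        for m in names: print(m,[(np.round(b['position']),round(b['confidence'],2)) for b in boxes_of(c,m)][:3])
E
```

```text
pics
{'time_s': 0.0, 'joints': array([ 1.09259821e+00,  3.13476548e-01,  1.49844895e+00, -7.26296261e-06,
        1.33099897e+00, -2.23414278e-01]), 'dq': array([-2.88399306e-05,  1.06232667e-03, -1.07168753e-03,  1.16024160e-03,
       -3.37311753e-04,  7.37556408e-04]), 'tau': array([ 5.95905226e-05, -4.12265503e+01, -2.59740973e+01, -1.68008373e-04,
        4.10820998e-03,  6.10389384e-05]), 'eef_pos': array([132.22705427, 507.82909098, 247.71701114]), 'ee_rot': array([-2.25530471e-04,  1.27046747e-01,  9.91896507e-01, -6.26563676e-04]), 'force': array([0.06219041, 0.21991056, 0.52968012]), 'wrist_torque': array([ 0.02035872,  0.0282798 , -0.0226367 ]), 'grip_force': 0.0, 'grip_width': 0.9986367404090473} 17.0
side [ 430. -875.  756.] [ 0.16  0.76 -0.62] 51.0136743327923
reel_mid [(array([200., 220.]), 0.63), (array([217., 293.]), 0.59)]
yellow_bottle_mid [(array([208., 245.]), 0.89)]
transformer_mid [(array([195., 164.]), 0.62), (array([193., 191.]), 0.29)]
holder_mid [(array([220., 292.]), 0.73)]
green_bottle_mid [(array([195., 189.]), 0.53)]
spare_bottle_mid [(array([188., 145.
[... 161 characters left out ...]
array([305., 175.]), 0.65)]
shade_ring [(array([317., 212.]), 0.46)]
top [504. -10. 878.] [ 0.11  0.02 -0.99] 51.92330639364569
reel_mid [(array([293., 271.]), 0.61)]
yellow_bottle_mid [(array([343., 262.]), 0.8), (array([175., 270.]), 0.43)]
transformer_mid [(array([176., 269.]), 0.56)]
holder_mid [(array([405., 263.]), 0.87)]
green_bottle_mid [(array([230., 272.]), 0.48), (array([174., 274.]), 0.29)]
spare_bottle_mid [(array([111., 276.]), 0.59)]
red_tray [(array([338., 184.]), 0.9)]
blue_tray [(array([186., 189.]), 0.8)]
screwdriver [(array([216., 121.]), 0.9)]
shade_ring [(array([303., 116.]), 0.58), (array([231., 272.]), 0.33)]
wrist [ 60. 527. 373.] [ 0.28 -0.07 -0.96] 70.2653773998682
```

View pics/top0.png

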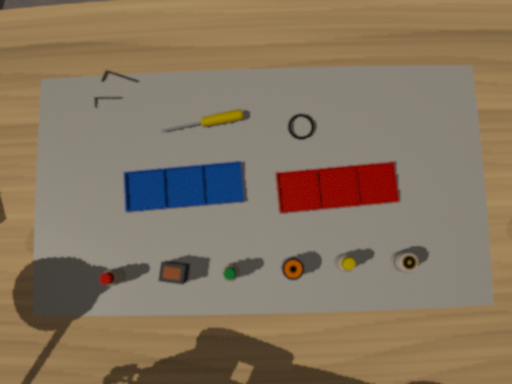

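View pics/side0.png

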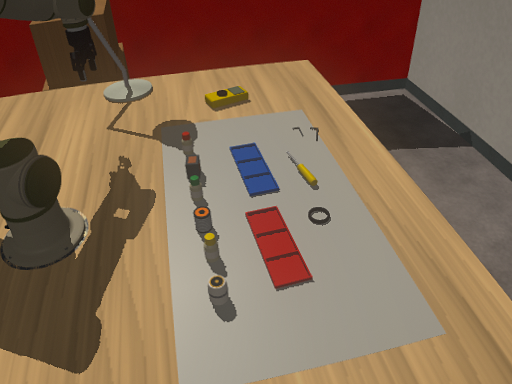

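The top view shows the row, left to right: red cap (107,279), transformer (174,272), green (230,273), reel (293,269), yellow (348,264), holder (407,262). The blue tray is at (185,187) and the red tray at (338,187). The side view shows the same row running from far to near.

```bash
cat > m.py <<'E'
from h import *
def blob(c,uv,kind,r=18):
    hsv=cv2.cvtColor(c['pixels'],cv2.COLOR_BGR2HSV).astype(int);H,S,V=hsv[...,0],hsv[...,1],hsv[...,2]
    m={'green':(H>45)&(H<85)&(S>120),'yellow':(H>22)&(H<35)&(S>150),'orange':(H>5)&(H<20)&(S>150)&(V>90),'copper':(H>=0)&(H<20)&(S>90)&(V>60),
       'red':((H<5)|(H>174))&(S>180),'blue':(H>105)&(H<130)&(S>150),'brass':(S>60)&(H<35)&(H>10)&(V>50)}[kind].astype(np.uint8)
    M=np.zeros_like(m);x,y=map(int,uv);M[max(0,y-r):y+r,max(0,x-r):x+r]=1;m=m*M
    n,L,st,ce=cv2.connectedComponentsWithStats(m)
    k=1+np.argmax(st[1:,4]); return ce[k],st[k,4],(L==k).astype(np.uint8)
E
python3 - <<'E'
from m import *
t=cam('top');s=cam('side')
for n,k,a,b,z in [('reel','orange',(293,269),(202,213),56),('yellow','yellow',(348,264),(210,238),75),('transf','copper',(174,272),(192,160),56),('green','green',(230,273),(194,180),75),('holder','brass',(408,262),(217,283),60),('red','red',(107,279),(186,136),75)]:
    A,na,_=blob(t,a,k,14);B,nb,_=blob(s,b,k,10)
    X=tri([(t,A),(s,B)]); print(n,na,nb,A.round(1),B.round(1),'tri',X.round(1),'top@z',atz(t,A,z).round(1),'side@z',atz(s,B,z).round(1))
for n,a,b in [('red',(338,187),(278,247)),('blue',(185,187),(254,168))]:
    for c,uv in ((t,a),(s,b)):
        _,na,m=blob(c,uv,n,75)
        m=cv2.morphologyEx(m,cv2.MORPH_CLOSE,np.ones((7,7)))
        h=cv2.convexHull(cv2.findContours(m,0,2)[0][0])[:,0].astype(float)
        P=np.array([atz(c,p,8)[:2] for p in h]).astype(np.float32)
        (ce,sz,an)=cv2.minAreaRect(P);print(n,na,np.round(ce,1),np.round(sz,1),an)
E
```

```text
reel 250 82 [292.8 268.7] [201.3 211.7] tri [439.7 -69.2  57.6] top@z [439.9 -69.3  56. ] side@z [439.3 -67.2  56. ]
yellow 139 62 [348.3 263.1] [209.2 236.1] tri [ 448.5 -180.5   73.8] top@z [ 449.1 -180.2   75. ] side@z [ 448.  -181.6   75. ]
transf 239 57 [171.1 272.8] [191.7 159. ] tri [436.9 181.9  59.6] top@z [437.1 182.7  56. ] side@z [436.5 187.5  56. ]
green 98 21 [229.6 272.9] [193.7 177.3] tri [435.   59.2  78. ] top@z [436.   59.4  75. ] side@z [433.7  63.5  75. ]
holder 142 88 [409.2 261.5] [216.6 280.9] tri [ 446.9 -309.3   62.4] top@z [ 446.9 -310.2   60. ] side@z [ 446.7 -307.4   60. ]
red 118 16 [105.9 278.1] [185.5 133.1] tri [429.7 312.6  78.9] top@z [429.9 314.1  75. ] side@z [429.3 319.5  75. ]
red 4606 [ 613.3 -178.5] [ 87.8 264.6] 3.7977468967437744
red 2254 [ 613.3 -176.4] [ 90.7 262.1] 3.759680986404419
blue 4461 [624.6 166. ] [ 87.6 263.7] 3.4662206172943115
blue 391 [627.1  76.7] [83.6 71. ] 3.8444995880126953
```

Emit:
drive_tool(
  commands="0.171 -0.321 0 0 0 0.0228 100;0.171 -0.321 0 0 0 0.0228 100;0.171 -0.321 0 0 0 0.0228 100;0.171 -0.321 0 0 0 0.0228 100;0.171 -0.321 0 0 0 0.0228 100;0.171 -0.321 0 0 0 0.0228 100;0.171 -0.321 0 0 0 0.0228 100;0.171 -0.321 0 0 0 0.0228 100;0.171 -0.321 0 0 0 0.0228 100;0.171 -0.321 0 0 0 0.0228 100;0.171 -0.321 0 0 0 0.0228 100;0.171 -0.321 0 0 0 0.0228 100;0.171 -0.321 0 0 0 0.0228 100;0.171 -0.321 0 0 0 0.0228 100;0.171 -0.321 0 0 0 0.0228 100;0.171 -0.321 0 0 0 0.0228 100;0.171 -0.321 0 0 0 0.0228 100;0.171 -0.321 0 0 0 0.0228 100;0 0 0 0 0 0 100;0 0 0 0 0 0 100",
  force=40,
)

```text
time_s: 2.92
eef_pos: [440.4, -70.9, 247.9]
ee_rot: [-0.0, -0.033, 0.999, 0.0]
force: [0.1, 1.2, 0.6]
grip_width: 1.001
grip_force: 0.0
```

```bash
python3 - <<'E'
from m import *
s=sense();print(s['eef_pos'].round(1),rot(s['ee_rot'])[:,1:].round(3).tolist(),s['joints'].round(2))
c=cam('wrist');cv2.imwrite('pics/w1.png',c['pixels'])
uv=proj(c,[439.7,-69.2,56])[0];print(uv)
try:
  A,n,_=blob(c,uv,'orange',50);print(A,n,atz(c,A,56))
except Exception as e:print(e)
for m in names[:6]: print(m,[(np.round(b['position']),round(b['confidence'],2)) for b in boxes_of(c,m)][:3])
E
```

```text
[440.4 -70.9 247.9] [[-0.065, -0.001], [0.998, 0.0], [0.0, -1.0]] [-0.42  0.14  1.72  0.    1.29 -2.06]
[260.60189612 173.83696319]
[260.95024876 173.28026534] 603 [438.99668059 -68.83263557  56.        ]
reel_mid [(array([258., 169.]), 0.96)]
yellow_bottle_mid [(array([171., 169.]), 0.58)]
transformer_mid [(array([456., 179.]), 0.96)]
holder_mid [(array([ 71., 165.]), 0.67), (array([454., 177.]), 0.29)]
green_bottle_mid [(array([359., 171.]), 0.79)]
spare_bottle_mid []
```

View pics/w1.png

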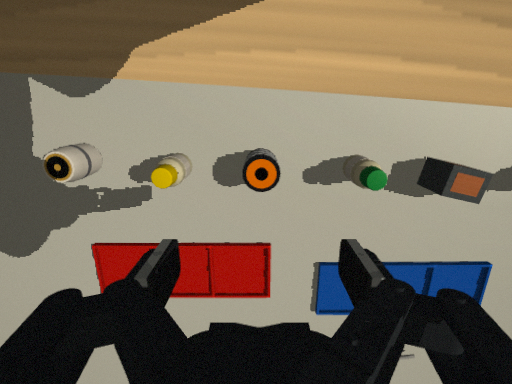

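The wrist view shows the reel label at (261,173), yellow cap (164,177), green cap (374,178), transformer patch (467,184), holder mouth (59,167), with both trays below them. I'll measure them all here against the top camera.

```bash
python3 - <<'E'
from m import *
t=cam('top');c=cam('wrist')
for n,k,a,b,z in [('reel','orange',(293,269),(261,173),56),('yellow','yellow',(348,264),(164,177),75),('transf','copper',(174,272),(467,184),56),('green','green',(230,273),(374,178),75),('holder','brass',(408,262),(59,167),60)]:
    A,na,_=blob(t,a,k,14);B,nb,m=blob(c,b,k,25)
    print(n,na,nb,B.round(1),'tri',tri([(t,A),(c,B)]).round(1),'wr@z',atz(c,B,z).round(1))
    if n=='transf':
        h=cv2.findContours(m,0,2)[0][0][:,0]
        print(cv2.minAreaRect(np.array([atz(c,p,56)[:2] for p in h]).astype(np.float32)))
for n,b in [('red',(183,270)),('blue',(400,287))]:
    _,na,m=blob(c,b,n,110)
    h=cv2.convexHull(cv2.findContours(cv2.morphologyEx(m,3,np.ones((9,9))),0,2)[0][0])[:,0]
    P=np.array([atz(c,p,10)[:2] for p in h]);print(n,na,cv2.minAreaRect(P.astype(np.float32)))
E
```

```text
Traceback (most recent call last):
  File "m.py", line 8, in blob
    k=1+np.argmax(st[1:,4]); return ce[k],st[k,4],(L==k).astype(np.uint8)
        ~~~~~~~~~^^^^^^^^^^
ValueError: attempt to get argmax of an empty sequence
```

```bash
python3 - <<'E'
from m import *
t=cam('top');t['pixels']=cv2.imread('pics/top0.png');c=cam('wrist')
for n,k,a,b,z in [('reel','orange',(293,269),(261,173),56),('yellow','yellow',(348,264),(164,177),75),('transf','copper',(174,272),(467,184),56),('green','green',(230,273),(374,178),75),('holder','brass',(408,262),(59,167),60)]:
    A,na,_=blob(t,a,k,14);B,nb,m=blob(c,b,k,25)
    print(n,na,nb,B.round(1),'tri',tri([(t,A),(c,B)]).round(1),'wr@z',atz(c,B,z).round(1))
    if n=='transf':
        h=cv2.findContours(m,0,2)[0][0][:,0]
        print(cv2.minAreaRect(np.array([atz(c,p,56)[:2] for p in h]).astype(np.float32)))
for n,b in [('red',(183,270)),('blue',(400,287))]:
    _,na,m=blob(c,b,n,110)
    h=cv2.convexHull(cv2.findContours(cv2.morphologyEx(m,3,np.ones((9,9))),0,2)[0][0])[:,0]
    P=np.array([atz(c,p,10)[:2] for p in h]);print(n,na,cv2.minAreaRect(P.astype(np.float32)))
E
```

```text
reel 255 602 [259.8 173.2] tri [439.5 -69.   54.1] wr@z [439.  -68.8  56. ]
yellow 139 488 [162.7 175.4] tri [ 448.2 -183.    61.1] wr@z [ 444.6 -178.    75. ]
transf 236 571 [465.3 184.8] tri [436.5 183.   54.8] wr@z [436.  182.2  56. ]
((436.1830139160156, 182.33958435058594), (36.76938247680664, 24.516971588134766), 80.73466491699219)
green 98 477 [371.7 178.3] tri [434.4  60.6  65.8] wr@z [431.7  57.1  75. ]
holder 140 253 [ 57.4 165.4] tri [ 446.4 -312.6   53.6] wr@z [ 444.8 -307.8   60. ]
red 4956 ((606.0701904296875, -122.89100646972656), (93.38058471679688, 156.8468780517578), 4.133739471435547)
blue 2728 ((606.9794311523438, 214.84661865234375), (75.63944244384766, 168.72972106933594), 3.324737787246704)
```

Emit:
drive_tool(
  commands="-0.01 0.02 -0.33 0 0 0 100;0 0 -0.33 0 0 0 100;0 0 -0.33 0 0 0 100;0 0 -0.33 0 0 0 100;0 0 -0.33 0 0 0 100;0 0 -0.33 0 0 0 100;0 0 -0.2 0 0 0 100;0 0 0 0 0 0 100;0 0 0 0 0 0 0;0 0 0 0 0 0 0;0 0 0 0 0 0 0;0 0 0 0 0 0 0;0 0 0 0 0 0 0;0 0 0 0 0 0 0;0 0 0 0 0 0 0;0 0 0 0 0 0 0",
  force=60,
)

```text
time_s: 4.8
eef_pos: [440.0, -68.2, 31.9]
ee_rot: [0.001, -0.034, 0.999, -0.001]
force: [-1.5, -1.2, 5.7]
grip_width: 0.519
grip_force: 59.9
```

Emit:
drive_tool(
  commands="0 0 0.25 0 0 0 0;0 0 0.25 0 0 0 0;0 0 0.3 0 0 0 0;0.2 -0.02 0.2 0 0 0 0;0.3 -0.04 0 0 0 0 0;0.35 -0.05 0 0 0 0 0;0.35 -0.05 0 0 0 0 0;0.3 -0.04 0 0 0 0 0;0.17 -0.02 0 0 0 0 0;0 0 -0.2 0 0 0 0;0 0 -0.3 0 0 0 0;0 0 -0.2 0 0 0 0;0 0 -0.1 0 0 0 0;0 0 0 0 0 0 0;0 0 0 0 0 0 0;0 0 0 0 0 0 0",
)

```text
time_s: 6.13
eef_pos: [607.0, -90.0, 52.2]
ee_rot: [0.001, -0.034, 0.999, -0.001]
force: [-0.2, -0.5, -1.3]
grip_width: 0.517
grip_force: 61.8
```

```bash
python3 - <<'E'
from m import *
c=cam('side');cv2.imwrite('pics/s2.png',cv2.resize(c['pixels'][130:310,150:350],None,fx=3,fy=3))
E
```

```text
(no output)
```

View pics/s2.png

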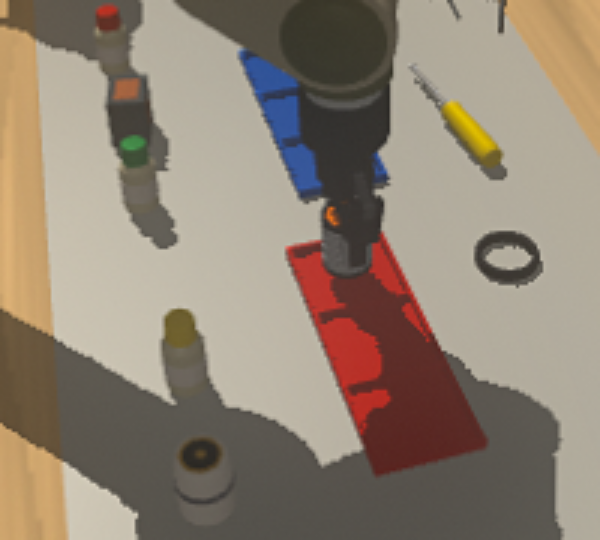

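The reel hangs upright over the red tray's far compartment, at about (345,240) in the crop. Next I lower, release and lift, then go over to the yellow bottle.

Emit:
drive_tool(
  commands="0 0 -0.1 0 0 0 0;0 0 -0.05 0 0 0 0;0 0 -0.02 0 0 0 0;0 0 0 0 0 0 0;0 0 0 0 0 0 0",
)

```text
time_s: 6.6
eef_pos: [606.3, -90.2, 34.6]
ee_rot: [0.0, -0.034, 0.999, -0.0]
force: [-4.9, 1.1, 12.2]
grip_width: 0.517
grip_force: 61.9
```

Emit:
drive_tool(
  commands="0 0 0 0 0 0 100;0 0 0 0 0 0 100;0 0 0 0 0 0 100;0 0 0 0 0 0 100;0 0 0 0 0 0 100;0 0 0 0 0 0 100;0 0 0.2 0 0 0 100;0 0 0.35 0 0 0 100;0 0 0.35 0 0 0 100;-0.35 -0.2 0 0 0 0 100;-0.35 -0.2 0 0 0 0 100;-0.35 -0.2 0 0 0 0 100;-0.35 -0.2 0 0 0 0 100;-0.19 -0.1 0 0 0 0 100;0 0 0 0 0 0 100;0 0 0 0 0 0 100",
)

```text
time_s: 7.93
eef_pos: [446.9, -180.3, 123.7]
ee_rot: [0.0, -0.033, 0.999, -0.0]
force: [1.0, -0.8, -0.2]
grip_width: 0.998
grip_force: 0.0
```

```bash
python3 - <<'E'
from m import *
print(sense()['eef_pos'].round(1),sense()['joints'].round(2))
c=cam('wrist');cv2.imwrite('pics/w3.png',c['pixels'])
print(proj(c,[[448.5,-180.5,74],[607,-90,56]]))
for m in names[:2]: print(m,[(np.round(b['position']),round(b['confidence'],2)) for b in boxes_of(c,m)][:3])
E
```

```text
[ 446.9 -180.3  123.7] [-0.63  0.36  1.79  0.    0.99 -2.26]
[[258.84965188 223.70402791]
 [343.63483949 376.20595519]]
reel_mid [(array([324., 322.]), 0.92)]
yellow_bottle_mid [(array([257., 204.]), 0.95)]
```

View pics/w3.png

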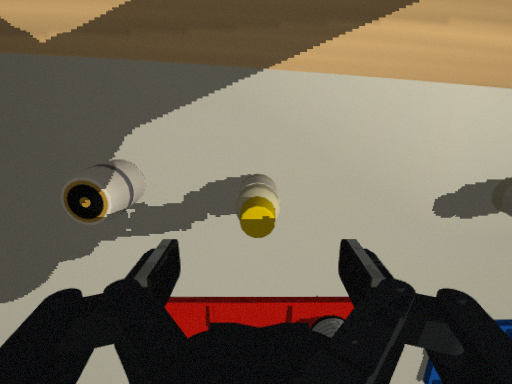

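The yellow cap top is at (258,223), as predicted, so I'll descend and grip. The reel shows at (328,322) in the red tray.

Emit:
drive_tool(
  commands="0 0 -0.25 0 0 0 100;0 0 -0.3 0 0 0 100;0 0 -0.25 0 0 0 100;0 0 -0.12 0 0 0 100;0 0 0 0 0 0 100;0 0 0 0 0 0 0;0 0 0 0 0 0 0;0 0 0 0 0 0 0;0 0 0 0 0 0 0;0 0 0 0 0 0 0;0 0 0 0 0 0 0;0 0 0 0 0 0 0;0 0 0 0 0 0 0;0 0 0 0 0 0 0",
  force=30,
)

```text
time_s: 9.25
eef_pos: [447.7, -180.0, 32.3]
ee_rot: [0.001, -0.034, 0.999, -0.0]
force: [0.3, 0.6, 5.4]
grip_width: 0.412
grip_force: 29.7
```

```bash
python3 - <<'E'
from m import *
c=cam('side');cv2.imwrite('pics/s4.png',cv2.resize(c['pixels'][130:310,150:350],None,fx=3,fy=3))
E
```

```text
(no output)
```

View pics/s4.png

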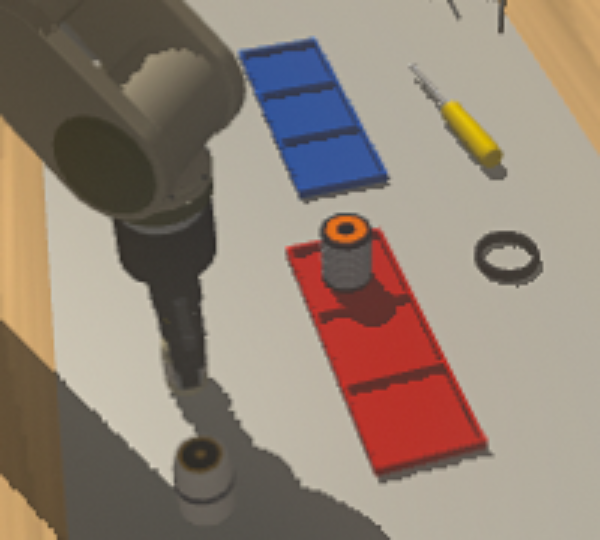

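The reel stands in the far red compartment, at (346,250) in the crop. The fingers hold the yellow bottle at (185,365).

Emit:
drive_tool(
  commands="0 0 0.2 0 0 0 0;0 0 0.3 0 0 0 0;0 0 0.3 0 0 0 0;0.2 -0.1 0.2 0 0 0 0;0.3 -0.15 0 0 0 0 0;0.35 -0.18 0 0 0 0 0;0.35 -0.18 0 0 0 0 0;0.3 -0.15 0 0 0 0 0;0.21 -0.09 0 0 0 0 0;0 0 -0.2 0 0 0 0;0 0 -0.3 0 0 0 0;0 0 -0.25 0 0 0 0;0 0 -0.12 0 0 0 0;0 0 -0.07 0 0 0 0;0 0 -0.02 0 0 0 0;0 0 0 0 0 0 0;0 0 0 0 0 0 0",
)

```text
time_s: 10.72
eef_pos: [618.7, -265.2, 36.8]
ee_rot: [0.001, -0.034, 0.999, -0.001]
force: [0.2, 0.1, -0.9]
grip_width: 0.412
grip_force: 30.2
```

Emit:
drive_tool(
  commands="0 0 -0.012 0 0 0 0;0 0 0 0 0 0 0;0 0 0 0 0 0 100;0 0 0 0 0 0 100;0 0 0 0 0 0 100;0 0 0 0 0 0 100;0 0 0 0 0 0 100;0 0 0 0 0 0 100;0 0 0.2 0 0 0 100;0 0 0.35 0 0 0 100;0 0 0.4 0 0 0 100;0 0 0.4 0 0 0 100",
)

```text
time_s: 11.72
eef_pos: [617.8, -264.5, 170.4]
ee_rot: [-0.001, -0.034, 0.999, 0.0]
force: [0.1, -0.8, 0.8]
grip_width: 1.003
grip_force: 0.0
```

Emit:
drive_tool(
  commands="-0.1 0.28 0 0 0 -0.143 100;-0.1 0.28 0 0 0 -0.143 100;-0.12 0.28 0 0 0 -0.143 100;-0.12 0.28 0 0 0 -0.143 100;-0.12 0.28 0 0 0 -0.143 100;-0.12 0.28 0 0 0 -0.143 100;-0.12 0.28 0 0 0 -0.143 100;-0.12 0.28 0 0 0 -0.143 100;-0.12 0.28 0 0 0 -0.143 100;-0.12 0.28 0 0 0 -0.143 100;-0.12 0.28 0 0 0 -0.143 100;-0.12 0.28 0 0 0 -0.143 100;-0.12 0.28 0 0 0 -0.143 100;-0.12 0.28 0 0 0 -0.143 100;-0.12 0.28 0 0 0 -0.143 100;-0.06 0.28 0 0 0 -0.143 100;0 0 0 0 0 0 100;0 0 0 0 0 0 100",
)

```text
time_s: 13.22
eef_pos: [435.8, 184.2, 169.2]
ee_rot: [0.0, 0.76, 0.65, 0.0]
force: [-0.8, -0.8, -0.4]
grip_width: 1.001
grip_force: 0.0
```

```bash
python3 - <<'E'
from m import *
s=sense();print(s['eef_pos'].round(1),s['joints'].round(2),rot(s['ee_rot'])[:,1].round(3))
c=cam('wrist')
uv=proj(c,[436.5,182.5,56])[0];B,n,m=blob(c,uv,'copper',50)
h=cv2.findContours(m,0,2)[0][0][:,0]
print(uv,B,n,cv2.minAreaRect(np.array([atz(c,p,56)[:2] for p in h]).astype(np.float32)))
i=cv2.resize(c['pixels'],(400,300)); d=cv2.resize(cam('side')['pixels'],(400,300))
cv2.imwrite('pics/p5.png',np.hstack([i,d]))
E
```

```text
[435.8 184.2 169.2] [ 0.15  0.28  1.76 -0.    1.1   0.31] [ 0.988 -0.155  0.   ]
[260.26061508 194.81115265] [260.01270772 193.44672532] 1023 ((436.4286804199219, 183.4088592529297), (35.401554107666016, 24.192989349365234), 81.10739135742188)
```

View pics/p5.png

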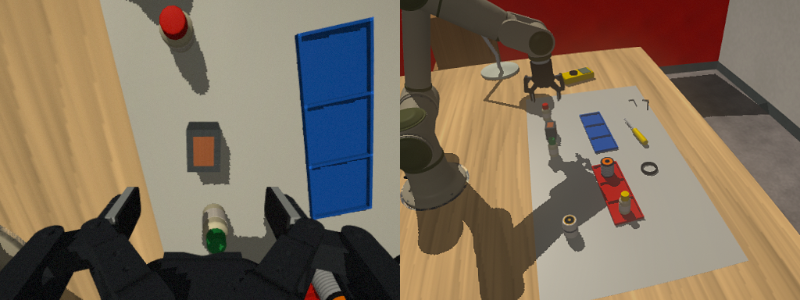

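Left half (wrist): the transformer patch is at (203,151), squared up with the fingers. Right half (side): the reel and yellow bottle stand upright in the red tray. I'll grip the transformer now.

Emit:
drive_tool(
  commands="0 -0.01 -0.25 0 0 0 100;0 0 -0.35 0 0 0 100;0 0 -0.35 0 0 0 100;0 0 -0.25 0 0 0 100;0 0 -0.12 0 0 0 100;0 0 -0.05 0 0 0 100;0 0 0 0 0 0 100;0 0 0 0 0 0 0;0 0 0 0 0 0 0;0 0 0 0 0 0 0;0 0 0 0 0 0 0;0 0 0 0 0 0 0;0 0 0 0 0 0 0;0 0 0 0 0 0 0;0 0 0 0 0 0 0;0 0 0 0 0 0 0",
  force=80,
)

```text
time_s: 14.65
eef_pos: [436.8, 182.3, 33.1]
ee_rot: [0.001, 0.761, 0.649, 0.001]
force: [0.0, -0.8, 6.3]
grip_width: 0.462
grip_force: 81.0
```

Emit:
drive_tool(
  commands="0 0 0.2 0 0 0 0;0 0 0.3 0 0 0 0;0 0 0.3 0 0 0 0;0.2 0.08 0.2 0 0 0.046 0;0.33 0.13 0 0 0 0.046 0;0.36 0.14 0 0 0 0.046 0;0.36 0.14 0 0 0 0.046 0;0.33 0.13 0 0 0 0.046 0;0.245 0.095 0 0 0 0.046 0;0 0 -0.2 0 0 0 0;0 0 -0.3 0 0 0 0;0 0 -0.25 0 0 0 0;0 0 -0.1 0 0 0 0;0 0 -0.05 0 0 0 0;0 0 0 0 0 0 0;0 0 0 0 0 0 0",
)

```text
time_s: 15.98
eef_pos: [619.4, 253.9, 43.7]
ee_rot: [0.001, 0.686, 0.727, 0.001]
force: [-0.4, 0.6, -2.8]
grip_width: 0.46
grip_force: 81.8
```

```bash
python3 - <<'E'
from m import *
i=cam('wrist')['pixels']; d=cam('side')['pixels'][110:230,180:340]
cv2.imwrite('pics/p6.png',np.hstack([cv2.resize(i,(400,300)),cv2.resize(d,(400,300))]))
E
```

```text
(no output)
```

View pics/p6.png

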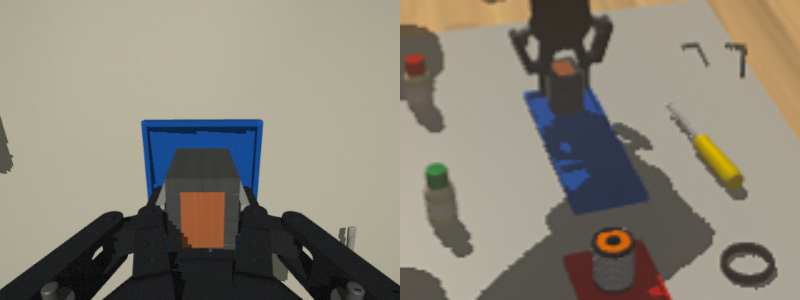

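It is centred and square over the blue tray's far compartment: the transformer top is at (203,215) in the left half. I'll lower it, release, and go over to the holder.

Emit:
drive_tool(
  commands="0 0 -0.05 0 0 0 0;0 0 -0.022 0 0 0 0;0 0 0 0 0 0 0;0 0 0 0 0 0 100;0 0 0 0 0 0 100;0 0 0 0 0 0 100;0 0 0 0 0 0 100;0 0 0 0 0 0 100;0 0 0 0 0 0 100;0 0 0.2 0 0 0 100;0 0 0.35 0 0 0 100;0 0 0.4 0 0 0 100;0 0 0.35 0 0 0 100",
)

```text
time_s: 17.17
eef_pos: [618.6, 253.8, 167.1]
ee_rot: [0.0, 0.686, 0.727, 0.0]
force: [0.6, 0.8, 0.4]
grip_width: 0.999
grip_force: 0.0
```

Emit:
drive_tool(
  commands="-0.102 -0.331 0 0 0 0 100;-0.102 -0.331 0 0 0 0 100;-0.102 -0.331 0 0 0 0 100;-0.102 -0.331 0 0 0 0 100;-0.102 -0.331 0 0 0 0 100;-0.102 -0.331 0 0 0 0 100;-0.102 -0.331 0 0 0 0 100;-0.102 -0.331 0 0 0 0 100;-0.102 -0.331 0 0 0 0 100;-0.102 -0.331 0 0 0 0 100;-0.102 -0.331 0 0 0 0 100;-0.102 -0.331 0 0 0 0 100;-0.102 -0.331 0 0 0 0 100;-0.102 -0.331 0 0 0 0 100;-0.102 -0.331 0 0 0 0 100;-0.102 -0.331 0 0 0 0 100;-0.102 -0.331 0 0 0 0 100;0 0 0 0 0 0 100;0 0 0 0 0 0 100",
)

```text
time_s: 18.75
eef_pos: [444.6, -310.2, 164.8]
ee_rot: [-0.0, 0.687, 0.726, 0.0]
force: [0.1, 0.3, -0.9]
grip_width: 1.0
grip_force: 0.0
```

```bash
python3 - <<'E'
from m import *
s=sense();print(s['eef_pos'].round(1),s['joints'].round(2))
c=cam('wrist');print(proj(c,[446.5,-309.5,60]))
i=c['pixels']; d=cam('side')['pixels'][110:230,180:340]
cv2.imwrite('pics/p7.png',np.hstack([cv2.resize(i,(400,300)),cv2.resize(d,(400,300))]))
E
```

```text
[ 444.6 -310.2  164.8] [-0.83  0.43  1.56  0.    1.15 -0.88]
[[261.50713343 195.51887154]]
```

View pics/p7.png

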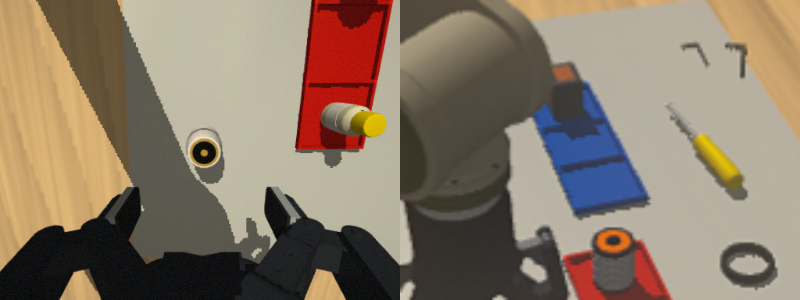

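Left half: the holder mouth is at (204,152), as predicted, and the yellow bottle is upright in its compartment. Right half: the transformer stands in the far blue compartment.

Emit:
drive_tool(
  commands="0.018 0.006 -0.25 0 0 0 100;0 0 -0.35 0 0 0 100;0 0 -0.35 0 0 0 100;0 0 -0.25 0 0 0 100;0 0 -0.12 0 0 0 100;0 0 0 0 0 0 100;0 0 0 0 0 0 100;0 0 0 0 0 0 0;0 0 0 0 0 0 0;0 0 0 0 0 0 0;0 0 0 0 0 0 0;0 0 0 0 0 0 0;0 0 0 0 0 0 0;0 0 0 0 0 0 0;0 0 0 0 0 0 0;0 0 0 0 0 0 0",
  force=35,
)

```text
time_s: 20.18
eef_pos: [447.4, -308.6, 33.9]
ee_rot: [0.001, 0.686, 0.727, 0.0]
force: [-1.2, 1.7, 6.3]
grip_width: 0.501
grip_force: 35.7
```

Emit:
drive_tool(
  commands="0 0 0.2 0 0 0 0;0 0 0.35 0 0 0 0;0 0 0.4 0 0 0 0;0.06 0.15 0.35 0 0 0 0;0.118 0.316 0 0 0 0 0;0.118 0.316 0 0 0 0 0;0.118 0.316 0 0 0 0 0;0.118 0.316 0 0 0 0 0;0.118 0.316 0 0 0 0 0;0.118 0.316 0 0 0 0 0;0.118 0.316 0 0 0 0 0;0.118 0.316 0 0 0 0 0;0.118 0.316 0 0 0 0 0;0.118 0.316 0 0 0 0 0;0.118 0.316 0 0 0 0 0;0.118 0.316 0 0 0 0 0;0.118 0.316 0 0 0 0 0;0.118 0.316 0 0 0 0 0;0.06 0.17 0 0 0 0 0;0 0 0 0 0 0 0",
)

```text
time_s: 21.85
eef_pos: [624.4, 169.6, 162.7]
ee_rot: [-0.0, 0.685, 0.729, 0.0]
force: [-0.3, 0.6, -1.1]
grip_width: 0.506
grip_force: 36.0
```

Emit:
drive_tool(
  commands="0 0 -0.25 0 0 0 0;0 0 -0.35 0 0 0 0;0 0 -0.3 0 0 0 0;0 0 -0.2 0 0 0 0;0 0 -0.1 0 0 0 0;0 0 0 0 0 0 0;0 0 0 0 0 0 0",
)

```text
time_s: 22.43
eef_pos: [624.7, 165.8, 43.9]
ee_rot: [0.0, 0.686, 0.727, 0.0]
force: [0.3, -0.7, 0.7]
grip_width: 0.498
grip_force: 36.0
```

```bash
python3 - <<'E'
from m import *
c=cam('wrist');i=c['pixels']; d=cam('side')['pixels'][110:230,180:340]
cv2.imwrite('pics/p8.png',np.hstack([cv2.resize(i,(400,300)),cv2.resize(d,(400,300))]))
E
```

```text
(no output)
```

View pics/p8.png

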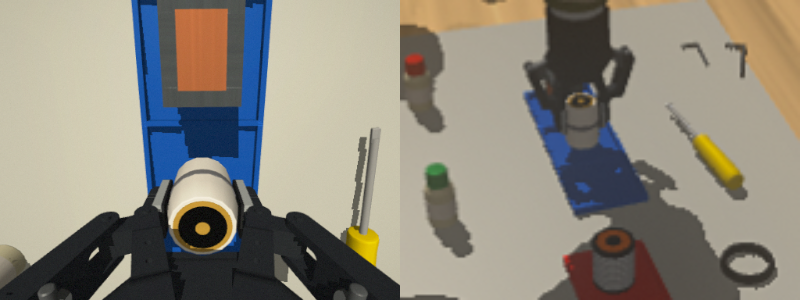

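The holder sits over the middle blue compartment, clear of the transformer. I'll lower it, release, and go over to the green bottle.

Emit:
drive_tool(
  commands="0 0 -0.045 0 0 0 0;0 0 -0.02 0 0 0 0;0 0 0 0 0 0 0;0 0 0 0 0 0 100;0 0 0 0 0 0 100;0 0 0 0 0 0 100;0 0 0 0 0 0 100;0 0 0 0 0 0 100;0 0 0 0 0 0 100;0 0 0.2 0 0 0 100;0 0 0.35 0 0 0 100;0 0 0.4 0 0 0 100;0 0 0.35 0 0 0 100",
)

```text
time_s: 23.62
eef_pos: [624.2, 166.1, 168.6]
ee_rot: [0.0, 0.686, 0.727, 0.0]
force: [1.5, -0.2, 0.1]
grip_width: 1.002
grip_force: 0.0
```

Emit:
drive_tool(
  commands="-0.316 -0.177 0 0 0 0 100;-0.316 -0.177 0 0 0 0 100;-0.316 -0.177 0 0 0 0 100;-0.316 -0.177 0 0 0 0 100;-0.316 -0.177 0 0 0 0 100;-0.316 -0.177 0 0 0 0 100;0 0 0 0 0 0 100;0 0 0 0 0 0 100",
)

```text
time_s: 24.28
eef_pos: [434.0, 59.4, 166.9]
ee_rot: [0.0, 0.687, 0.727, 0.0]
force: [0.9, 0.9, 0.6]
grip_width: 1.003
grip_force: 0.0
```

```bash
python3 - <<'E'
from m import *
s=sense();print(s['eef_pos'].round(1),s['joints'].round(2))
c=cam('wrist');print(proj(c,[434.5,59.5,75])*400/512)
i=c['pixels']; d=cam('side')['pixels'][110:230,180:340]
cv2.imwrite('pics/p9.png',np.hstack([cv2.resize(i,(400,300)),cv2.resize(d,(400,300))]))
E
```

```text
[434.   59.4 166.9] [-0.13  0.21  1.86  0.    1.07 -0.19]
[[203.06265165 156.85127241]]
```

View pics/p9.png

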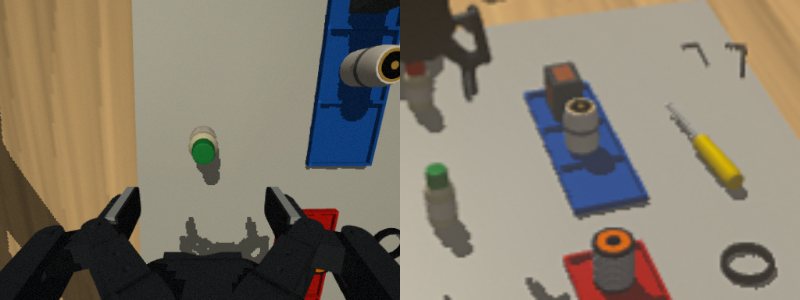

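The green cap is at (203,152) on the left, within about 4 mm of the prediction, and the holder and transformer stand well in the blue tray. I'll grip the bottle.

Emit:
drive_tool(
  commands="0.007 0.02 -0.25 0 0 0 100;0 0 -0.35 0 0 0 100;0 0 -0.35 0 0 0 100;0 0 -0.25 0 0 0 100;0 0 -0.12 0 0 0 100;0 0 -0.02 0 0 0 100;0 0 0 0 0 0 100;0 0 0 0 0 0 0;0 0 0 0 0 0 0;0 0 0 0 0 0 0;0 0 0 0 0 0 0;0 0 0 0 0 0 0;0 0 0 0 0 0 0;0 0 0 0 0 0 0;0 0 0 0 0 0 0;0 0 0 0 0 0 0",
  force=30,
)

```text
time_s: 25.72
eef_pos: [435.7, 61.8, 33.1]
ee_rot: [0.001, 0.686, 0.727, 0.0]
force: [-1.6, -0.4, 5.1]
grip_width: 0.409
grip_force: 29.6
```

Emit:
drive_tool(
  commands="0 0 0.2 0 0 0 0;0 0 0.3 0 0 0 0;0 0 0.3 0 0 0 0;0.2 0.015 0.2 0 0 0 0;0.35 0.03 0 0 0 0 0;0.38 0.03 0 0 0 0 0;0.38 0.03 0 0 0 0 0;0.35 0.03 0 0 0 0 0;0.283 0.025 0 0 0 0 0;0 0 -0.2 0 0 0 0;0 0 -0.3 0 0 0 0;0 0 -0.25 0 0 0 0;0 0 -0.1 0 0 0 0;0 0 -0.05 0 0 0 0;0 0 0 0 0 0 0;0 0 0 0 0 0 0",
)

```text
time_s: 27.05
eef_pos: [630.4, 77.8, 43.9]
ee_rot: [0.001, 0.686, 0.727, 0.001]
force: [0.1, -0.4, -0.5]
grip_width: 0.408
grip_force: 30.4
```

```bash
python3 - <<'E'
from m import *
c=cam('wrist');i=c['pixels']; d=cam('side')['pixels'][110:230,180:340]
cv2.imwrite('pics/p10.png',np.hstack([cv2.resize(i,(400,300)),cv2.resize(d,(400,300))]))
E
```

```text
(no output)
```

View pics/p10.png

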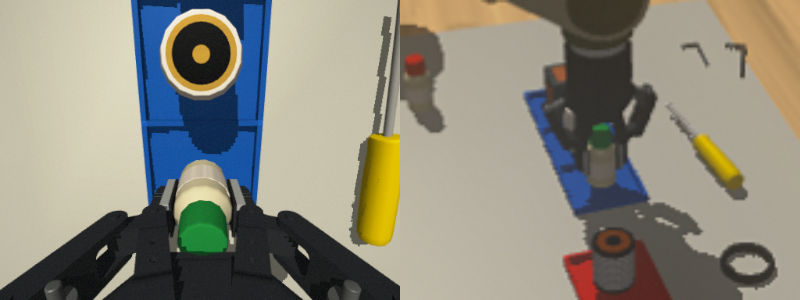

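The green bottle is over the near blue compartment, clear of the divider and the holder. I'll lower it, release and back off.

Emit:
drive_tool(
  commands="0 0 -0.05 0 0 0 0;0 0 -0.023 0 0 0 0;0 0 0 0 0 0 0;0 0 0 0 0 0 80;0 0 0 0 0 0 80;0 0 0 0 0 0 80;0 0 0 0 0 0 80;0 0 0 0 0 0 80;0 0 0.2 0 0 0 80;0 0 0.35 0 0 0 80;0 0 0.4 0 0 0 80;0 0 0.4 0 0 0 80;-0.35 0 0.1 0 0 0 80;-0.35 0 0.1 0 0 0 80;-0.35 0 0.1 0 0 0 80;-0.35 0 0.1 0 0 0 80;-0.35 0 0.1 0 0 0 80;-0.35 0 0.1 0 0 0 80;0 0 0 0 0 0 80;0 0 0 0 0 0 80",
)

```text
time_s: 28.82
eef_pos: [419.1, 77.9, 231.1]
ee_rot: [0.001, 0.686, 0.727, 0.001]
force: [0.9, -0.3, 0.6]
grip_width: 0.802
grip_force: 0.0
```

```bash
python3 - <<'E'
from m import *
i=cam('top')['pixels'][60:300,60:440]; d=cam('side')['pixels'][100:300,180:340]
cv2.imwrite('pics/p11.png',np.hstack([cv2.resize(i,(475,300)),cv2.resize(d,(300,300))]))
E
```

```text
(no output)
```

View pics/p11.png

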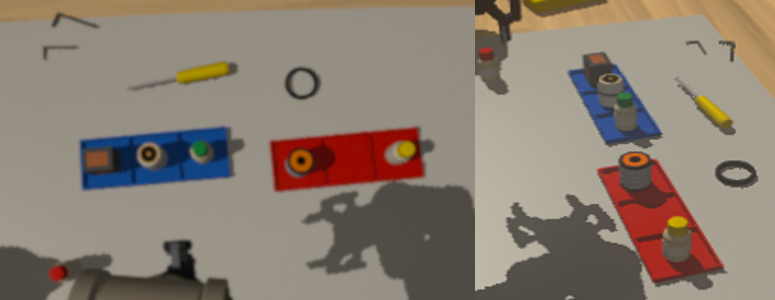

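All five things stand upright in separate compartments of the right trays: blue at (98,158), (149,154), (200,150) and red at (301,160), (402,150). The red-capped bottle, screwdriver and ring are where they were.

```bash
python3 -c "from rig import finish_job; print(finish_job())"
```

```text
the job is handed in; nothing more can be done
None
```

The job is handed in: the reel and yellow-capped bottle are in the red tray, and the transformer, lamp holder and green-capped bottle are in the blue tray, all upright and one to a compartment, with the red-capped bottle, screwdriver and ring left alone (about 29 s of the 117 s used).

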